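Key the scale's pan carrier onto its pin and press it home

ROBOT

A 7-joint arm with a two-finger parallel gripper is mounted at the origin on the work surface. World frame = base frame: x ahead of the robot, y to its left, z up, the work surface at z = 0. Lengths are in m, angles in rad, forces in N, time in s.
With the tool pointing down it reaches from about 0.4 to 0.875 m from the base axis. Payload 19.3 kg.
Tool frame: the origin (TCP) lies between the finger pads; the fingertips stand 11 mm ahead of it and the grasp point (between the pads) lies 8 mm behind it (ctrl.tcp_to_tips is the distance from the TCP to the fingertips, in m); z points along the fingers, y is the line along which they close (so a half turn about z gives the same grasp; the last joint's range is limited). The gripper opens to 85 mm and grips with 20 to 120 N. Pads are 22 mm wide; open, the fingers measure 114 mm over their backs; the gripper's body (76 mm by 85 mm) begins 54 mm behind the grasp point. The pads swing forward as they close: fully open they stand 13 mm farther back than shut.
Start: joints at [-1.278, 0.521, -0.036, 1.599, 0.021, 1.021, -0.113], TCP at [0.222, 0.584, 0.242] pointing down, gripper open.
Joint ranges: [-2.91, 2.91], [-0.3, 2.13], [-1.5, 1.42], [0.17, 2.43], [-1.26, 4.41], [0.16, 1.93], [-2.52, 2.52]. Speed limits (rad/s): [1.89, 1.89, 2.39, 2.39, 3.01, 3.01, 3.01].

INTERFACE

Orientations are given as a rotation vector (axis times angle).
In Python, from cell import telemetry, imaging, job, ctrl gives the robot as it stands. The module is installed in compiled form; this text tells all that it offers.
- The arm moves only by the tool play_rows, never from a script. Its argument "moves" is a list that holds one entry, the list of rows, each a list of 4 numbers: the shift along the tool's x, y, z in cm, then the turn about the tool's z in rad. A call has exactly 8 rows; each row shifts and turns the commanded pose from where the row before left it, along the tool's axes as they then stand; what a row does not reach is not made up. A row lasts 1/8 s, in which the tool goes at most 62.5 mm and 10.7 degrees, less where a joint would pass 70% of its speed; a pose out of reach is approached as far as the arm can. A call with a gripper value outside its range is refused whole. "jaw" is the opening in per cent of the stroke, from 0 (shut) to 100 (fully open), set as the call begins (left out, the last holds). The fingers move at their own pace and stop on an object; "squeeze" is the grip in N (left out, the last holds). Time passes only in rows, so rows that do not move let the fingers close, or fill a call up. It gives the time, the measured TCP pose, the force, the opening and the grip force at its end, in the units of the state.
- telemetry.get_obs(): the state, without advancing time (a new reading comes with each control period).
- imaging.read_camera(name): name is "scene" or "top"; returns (picture, depth): 384x512x3 uint8, red, green, blue; 384x512 float32, m along the optical axis (not along the pixel's ray), 0 where there is no reading.
- imaging.camera_model(name): a dict with "fx", "fy", "cx", "cy" (pixels), "cam_to_world" (4x4, takes a point from camera to world coordinates). Camera axes: x right, y up, looking along -z (the intrinsics and any distortion apply to the point x, -y, -z); pixel columns grow to the right and rows downward; lengths in m; the calibration is good to about 2 mm. A picture is of the moment at which its call begins. camera_model takes no time and is no camera call.
- job.job_done(): hands the job in; it is judged then, once.
The state is a dict: "t": time; "qpos": joint angles; "qd": joint speeds; "joint_efforts": joint torques, N m; "ee_pos": TCP position; "ee_rot": TCP orientation; "force": force on the tool from outside, world axes, zero at the start; "wrist_torque": the same for the moment, N m; "width": finger opening in m; "grasp_force": force on a finger pad.
Only numpy, scipy, OpenCV 4.12 (cv2) and the standard library are available. Lean on these libraries where they do the work, as an engineer would, in place of code of your own. Each camera call takes 0.05 s, during which the arm holds its last target. There are 200 camera calls.

TASK

On the shop scale the round pan carrier has been put back out of line. With a fingertip, push it round by its rubber studs until the notch in its rim is over the locating pin, then press down gently on its middle until it is fully home with the pin in the notch. Do not lift the carrier off the scale, and leave everything else on the counter where it is.

Things in the scene. Friction and masses are not known exactly. Their poses are not given: they have to be found in the camera images.
- scale: grey counter scale, fixed to the counter: housing 220 x 220 mm, its top 50 mm above the counter, with a lower console 62 mm deep (top 41 mm) on its -x side. Origin: centre of the housing at counter level, on the vertical axis about which the carrier turns; z up; x points from the axis to the locating pin. The counter is at z = 0.
- carrier: loose pan carrier: aluminium disc 150 mm across, 6 mm thick, 0.2 to 0.4 kg, its hub on the scale's spindle (1 mm play). Origin: centre of the underside; z up; x points to the notch. At the start it is level and raised, underside 75.5 mm above the counter, 1 mm clear of the pin, notch 34 degrees or more off the pin. It turns either way without limit (about 2 N at a stud) and stays where left.
- middle (a point): centre of the carrier's top face, flat and free within 34 mm. With the notch over the pin, pressing here with about 5 N (4 to 6) sends the carrier down 7.5 mm, where it stays; home, its underside is 68 mm and its top 74 mm above the counter, level with the pin's top. Out of line, the pin stops its rim after 1 mm and it only tips. It is overloaded at 60 N.
- stud (a point): centre of the top of the rubber stud opposite the notch. Three alike black studs, 28 mm across and 14 mm high, stand on the carrier's top face 48 mm from its centre, at 60, 180 (this one) and 300 degrees from the notch, counter-clockwise seen from above
- notch (a point): point in the middle of the carrier's notch, 70 mm from the carrier's centre, level with its top face. The notch is open at the rim, 15 mm wide, and reaches in to 60 mm from the centre
- pin (a point): point on top of the steel locating pin, 70 mm from the scale's axis, 74.5 mm above the counter. The pin is level, 10 mm thick, and points inward from a dark steel post (24 mm wide, as high as the pin, 88 to 106 mm from the axis); its tip is 61 mm from the axis, so its inner part hides under the carrier and its outer part shows beyond the rim
- pan: steel weighing pan, 190 mm across, 22 mm high, lying on the counter beside the scale (+y side). Bystander; origin centre of its underside
- weight: brass weight with a head, 34 mm across, 48 mm high, on the counter beyond the scale's pin side. Bystander; origin centre of its underside
- jar: small amber glass jar with steel cap, 52 mm across, 65 mm high, on the counter beyond the scale's pin side. Bystander; origin centre of its underside
- tape: brown roll of tape lying flat, 64 mm across, 24 mm high, on the counter beyond the scale's pin side. Bystander; origin centre of its underside
- calculator: black calculator, 150 x 95 x 18 mm, on the counter on the scale's -y side. Bystander; origin centre of its underside
- matches: red matchbox, 55 x 36 x 15 mm, on the counter on the scale's -y side. Bystander; origin centre of its underside
- soap: white paper-wrapped soap bar, 90 x 55 x 30 mm, on the counter on the scale's +y side. Bystander; origin centre of its underside
There are look-alikes about, which are no part of the job. What is shaped like the carrier but orange or red is not meant.

How it is judged:
At the end, for the whole second after the job is handed in: The carrier is home: notch within 4 mm of the pin seen from above, underside no more than 1.5 mm above its seated height of 68 mm (no more than 1.8 mm at the notch), level within 1.7 degrees, and at rest (horizontal distance between notch and pin below 0.004 m and z of carrier in the frame of scale below 0.0695 m and z of notch in the frame of scale below 0.0758 m and angle between carrier's own z axis and vertical below 0.03 rad and linear speed of carrier below 0.01 m/s); the robot touches nothing.
It fails at once if the carrier is lifted: its centre 6 mm or more above where it started (z of carrier in the frame of scale above 0.0815 m).
It fails at once if the carrier is pushed or pressed with more than 60 N (contact force between the fingers and carrier above 60 N).
It fails at once if a bystander is moved by more than 20 mm (distance of any of pan, weight, jar, tape, calculator, matches, soap from where it was at the start of the episode above 0.02 m).
It also fails if it takes over 48 s, if anything falls off the work surface, if the arm or the gripper's body presses on something with over 40 N, if the wrist force passes 120 N, or if a joint passes its speed limit or range.

## Working session

There is one attempt and no reset: what is moved stays moved. The work goes in short steps, Python scripts to look and compute and a tool call to move; the robot and the scene stay as the last step left them, time stands still between calls to the robot, and variables do not carry over. Pictures are saved under pics/ and viewed, at most 10 in all, crops included, and the job is handed in when it is done.

Besides the shell and the picture viewer there is one more tool, called after ">>>" as name(argument=value, ...) on one line, values as JSON. play_rows: Moves the arm, as the interface text tells. Its arguments: {"type":"object","properties":{"moves":{"type":"array"},"jaw":{"type":"number"},"squeeze":{"type":"number"}},"required":["moves"]}

```bash
mkdir -p pics; cat > h.py <<'E'
import numpy as np,cv2
from cell import telemetry,imaging,job,ctrl
def ray(m,u,v,z):
    T=np.array(m["cam_to_world"]);d=np.array([(u-m["cx"])/m["fx"],-(v-m["cy"])/m["fy"],-1.]);d=T[:3,:3]@d;o=T[:3,3]
    return o+d*(z-o[2])/d[2]
def proj(m,p):
    T=np.array(m["cam_to_world"]);c=T[:3,:3].T@(np.array(p)-T[:3,3]);return m["cx"]+m["fx"]*c[0]/-c[2],m["cy"]-m["fy"]*c[1]/-c[2]
def cloud(m,d):
    v,u=np.mgrid[:d.shape[0],:d.shape[1]];T=np.array(m["cam_to_world"])
    c=np.stack([(u-m["cx"])/m["fx"]*d,-(v-m["cy"])/m["fy"]*d,-d],-1);return c@T[:3,:3].T+T[:3,3]
E
python3 - <<'E'
from h import *
for n in("scene","top"):
    p,d=imaging.read_camera(n);cv2.imwrite(f"pics/{n}0.png",p[:,:,::-1]);np.savez(f"{n}0.npz",p=p,d=d);print(imaging.camera_model(n))
o=telemetry.get_obs();print(o,ctrl.tcp_to_tips)
E
```

```text
{'fx': 442.6322127249487, 'fy': 442.6322127249487, 'cx': 261.10830475047214, 'cy': 191.5431949751406, 'cam_to_world': array([[-0.30526401, -0.55689983,  0.77244836,  1.40704702],
       [ 0.95226373, -0.18088264,  0.24591719,  0.30609092],
       [ 0.00277126,  0.81064422,  0.58553247,  0.77507681],
       [ 0.        ,  0.        ,  0.        ,  1.        ]])}
{'fx': 455.25114542436467, 'fy': 455.25114542436467, 'cx': 261.0462469203316, 'cy': 192.41522538998356, 'cam_to_world': array([[-0.02682144,  0.9980094 , -0.05707756,  0.42019718],
       [-0.99930976, -0.02823691, -0.02413872, -0.00858167],
       [-0.02570236,  0.05639073,  0.99807789,  1.19707564],
       [ 0.        ,  0.        ,  0.        ,  1.        ]])}
{'t': 0.1, 'qpos': array([-1.27817252,  0.52195958, -0.03630478,  1.59991247,  0.02118796,
        1.02108524, -0.11277495]), 'qd': array([ 0.00113851, -0.00035738,  0.00202029, -0.00056876, -0.00030273,
       -0.00013178, -0.00029432]), 'joint_efforts': array([ 2.53686245e-03, -9.28493357e+01,  1.98342942e+00, -3.70525968e+01,
        1.80049095e-02,  5.56178871e-03, -8.88974500e-05]), 'ee_pos': array([0.22176536, 0.5840463 , 0.2417941 ]), 'ee_rot': array([-5.66800945e-01, -3.08992713e+00,  1.52988245e-03]), 'force': array([ 0.30119965, -0.15492361, -0.73150633]), 'wrist_torque': array([ 0.0191871 , -0.02341185, -0.04690172]), 'grasp_force': 0.0, 'width': 0.0853375866722328} 0.011
```

View pics/top0.png

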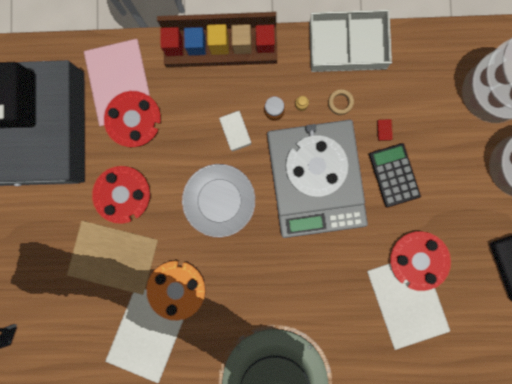

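View pics/scene0.png

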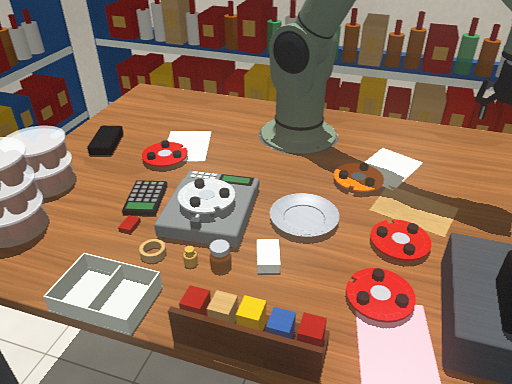

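Top view: white carrier at about (317,166) on the grey scale, post/pin at about (311,130), studs near (322,146), (299,170), (328,177); the arm is off to the left. Next I measure these.

```bash
python3 - <<'E'
from h import *
f=np.load("top0.npz");p,d=f["p"],f["d"];m=imaging.camera_model("top")
x0,y0,x1,y1=262,112,372,242
hsv=cv2.cvtColor(p,cv2.COLOR_RGB2HSV)
# disc: bright
g=p.min(2);roi=np.zeros(g.shape,np.uint8);roi[125:205,275:360]=1
mask=((g>185)&(roi>0)).astype(np.uint8)
cs,_=cv2.findContours(mask,cv2.RETR_EXTERNAL,cv2.CHAIN_APPROX_NONE);c=max(cs,key=cv2.contourArea)
h=cv2.convexHull(c);P=np.array([ray(m,*q[0],.0815)[:2] for q in h])
A=np.c_[2*P,np.ones(len(P))];s=np.linalg.lstsq(A,(P**2).sum(1),rcond=None)[0];r=np.sqrt(s[2]+s[:2]@s[:2]);print("disc c",s[:2],"r",r)
C=s[:2]
dark=((g<60)&(roi>0)).astype(np.uint8)
n,l,st,ce=cv2.connectedComponentsWithStats(dark)
for i in range(1,n):
    if st[i,4]>15:
        q=ray(m,*ce[i],.0955)[:2];e=q-C;print("dark",ce[i],st[i],q,np.hypot(*e),np.degrees(np.arctan2(e[1],e[0])))
# rim profile by angle at several radii
for rr in(.066,.070):
  out=[]
  for a in range(0,360,6):
    u,v=proj(m,[C[0]+rr*np.cos(np.radians(a)),C[1]+rr*np.sin(np.radians(a)),.0815]);out.append((a,int(cv2.getRectSubPix(g,(1,1),(u,v))[0,0])))
  print(rr,[o for o in out if o[1]<190])
# housing edges
sc=((hsv[:,:,1]<40)&(g>70)).astype(np.uint8);z=np.zeros_like(sc);z[115:240,262:372]=sc[115:240,262:372]
cs,_=cv2.findContours(z,cv2.RETR_EXTERNAL,cv2.CHAIN_APPROX_NONE);c=max(cs,key=cv2.contourArea);b=cv2.minAreaRect(c);bp=cv2.boxPoints(b);print(b);print([ray(m,*q,.05)[:2].round(4) for q in bp])
cr=p[y0:y1,x0:x1,::-1];cv2.imwrite("pics/crop0.png",cv2.resize(cr,None,fx=4.5,fy=4.5,interpolation=cv2.INTER_CUBIC))
X=cloud(m,d)
for u,v in((305,155),(311,130),(317,168),(290,220)):print(X[v,u])
E
```

```text
disc c [ 0.54611664 -0.12050214] r 0.07367312897315767
dark [357.58823529 137.47058824] [356 134   4   8  17] [ 0.61011472 -0.21988002] 0.11820201252935478 -57.21898731311596
dark [320.828125 145.953125] [317 142   9   9  64] [ 0.59213328 -0.13024393] 0.04703650701035577 -11.953122746991916
dark [298.21311475 171.13114754] [294 167   9   9  61] [ 0.53233495 -0.0734759 ] 0.0490041072203736 106.33395732723969
dark [331.52307692 177.96923077] [327 174  10   9  65] [ 0.5133591  -0.15335512] 0.046393699952885226 -134.91665965487996
0.066 [(42, 123), (48, 131), (54, 182), (348, 175)]
0.07 [(42, 125), (48, 136), (54, 186)]
((316.94036865234375, 178.2135467529297), (107.8812255859375, 86.5284194946289), 81.97276306152344)
[array([0.6422, 0.0009]), array([ 0.6662, -0.217 ]), array([ 0.3953, -0.2442]), array([ 0.3707, -0.0294])]
[ 0.57374988 -0.09256662  0.07681615]
[ 0.63629927 -0.10973377  0.07315995]
[ 0.54020825 -0.12064501  0.08065845]
[ 0.41430149 -0.05216968  0.03746031]
```

View pics/crop0.png

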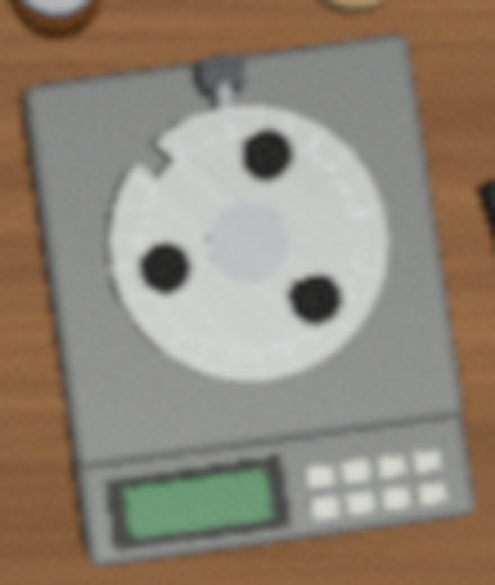

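The carrier notch is at about 46.5° and the pin at about 6.3°, so it needs roughly 40° clockwise. The disc radius and stud radius match the given sizes. I'll go over with the fingers shut and push the stud at 106° towards +x.

>>> play_rows(moves=[[[-2,-2,0,0],[-3.3,-3.5,0,0],[-3.3,-3.5,0,0],[-3.3,-3.5,0,0],[-3.3,-3.5,0,0],[-3.3,-3.5,0,0],[-3.3,-3.5,0,0],[-3.3,-3.5,0,0]]], jaw=0)

```text
t: 1.1
ee_pos: [0.3627, 0.2459, 0.2423]
ee_rot: [-0.567, -3.09, 0.0]
force: [1.0, 0.5, -0.6]
width: 0.0
grasp_force: 0.0
```

>>> play_rows(moves=[[[-3.3,-3.5,0,0],[-3.3,-3.5,0,0],[-3.3,-3.5,0,0],[-3.3,-3.5,0,0],[-3.3,-3.5,0,0],[-3.3,-3.5,0,0],[-2,-2,0,0],[0,0,0,0]]])

```text
t: 2.1
ee_pos: [0.4848, -0.0468, 0.242]
ee_rot: [-0.572, -3.089, 0.001]
force: [0.6, 0.3, 0.2]
width: -0.0002
grasp_force: 0.0
```

>>> play_rows(moves=[[[0,0,0,-0.14],[0,0,0,-0.14],[0,0,0,-0.14],[0,0,0,-0.14],[0,0,2,0],[0,0,2,0],[0,0,2,0],[0,0,0,0]]])

```text
t: 3.1
ee_pos: [0.4837, -0.0442, 0.1814]
ee_rot: [0.31, -3.124, -0.001]
force: [-0.5, 0.0, -0.3]
width: 0.0003
grasp_force: 0.0
```

```bash
cat >> h.py <<'E'
from scipy.spatial.transform import Rotation as Ro
def tgt(p):
    o=telemetry.get_obs();R=Ro.from_rotvec(o["ee_rot"]).as_matrix();print("t",o["t"],"pos",o["ee_pos"].round(4),"F",o["force"].round(1),"head -x",np.degrees(np.arctan2(-R[1,0],-R[0,0])).round(1))
    for q in p: print("to",np.round(q,4),"tool cm",(R.T@(np.array(q)-o["ee_pos"])*100).round(2))
    return R
E
python3 - <<'E'
from h import *
C=np.array([.5455,-.1203])
def pos(a,z=.098,off=.025,h=12):
    a=np.radians(a);h=np.radians(h);return np.r_[C+.048*np.array([np.cos(a),np.sin(a)])-off*np.array([np.cos(h),np.sin(h)]),z]
tgt([pos(106.3,.098,.033),pos(106.3),pos(96.3),pos(86.3),pos(76.3),pos(68),pos(66.3)])
E
```

```text
t 3.1 pos [ 0.4837 -0.0442  0.1814] F [-0.5  0.  -0.3] head -x 11.3
to [ 0.4997 -0.0811  0.098 ] tool cm [-0.87 -3.94  8.34]
to [ 0.5076 -0.0794  0.098 ] tool cm [-1.67 -3.93  8.33]
to [ 0.5158 -0.0778  0.098 ] tool cm [-2.51 -3.93  8.33]
to [ 0.5241 -0.0776  0.098 ] tool cm [-3.33 -4.08  8.33]
to [ 0.5324 -0.0789  0.098 ] tool cm [-4.12 -4.36  8.33]
to [ 0.539 -0.081  0.098] tool cm [-4.72 -4.7   8.33]
to [ 0.5403 -0.0815  0.098 ] tool cm [-4.84 -4.78  8.33]
```

>>> play_rows(moves=[[[-0.4,-2,0,0],[-0.4,-1.9,0,0],[0,0,2,0],[0,0,2,0],[0,0,2,0],[0,0,1.5,0],[0,0,0.8,0],[0,0,0,0]]])

```text
t: 4.1
ee_pos: [0.5001, -0.0815, 0.0993]
ee_rot: [0.309, -3.126, -0.0]
force: [0.4, 0.3, -0.0]
width: -0.0002
grasp_force: 0.0
```

>>> play_rows(moves=[[[-0.4,0,0,0],[-0.45,0,0,0],[-0.45,0,0,0],[-0.4,-0.05,0,0],[-0.4,-0.1,0,0],[-0.4,-0.15,0,0],[-0.3,-0.1,0,0],[0,0,0,0]]])

```text
t: 5.1
ee_pos: [0.5288, -0.0802, 0.0993]
ee_rot: [-0.309, 3.126, -0.0]
force: [0.5, 0.3, -0.1]
width: -0.0003
grasp_force: 0.0
```

```bash
cat >> h.py <<'E'
def look(k,save=True):
    m=imaging.camera_model("top");p,d=imaging.read_camera("top");g=p.min(2)
    roi=np.zeros(g.shape,np.uint8);roi[138:205,282:352]=1
    n,l,st,ce=cv2.connectedComponentsWithStats(((g<60)&(roi>0)).astype(np.uint8))
    for i in range(1,n):
        if 15<st[i,4]:
            q=ray(m,*ce[i],.0955)[:2];e=q-[.5455,-.1203];print("dark",ce[i].round(1),st[i,4],q.round(4),np.hypot(*e).round(4),np.degrees(np.arctan2(e[1],e[0])).round(1))
    cv2.imwrite(f"pics/top{k}.png",cv2.resize(p[112:242,262:372,::-1],None,fx=4.5,fy=4.5,interpolation=cv2.INTER_CUBIC))
    s,_=imaging.read_camera("scene");cv2.imwrite(f"pics/scene{k}.png",cv2.resize(s[160:260,140:280,::-1],None,fx=5,fy=5,interpolation=cv2.INTER_CUBIC))
E
python3 - <<'E'
from h import *
look(1);tgt([])
E
```

```text
dark [282.3 143.7] 22 [ 0.6005 -0.0369] 0.0999 56.6
dark [282.6 183.3] 19 [ 0.5038 -0.0349] 0.0951 116.0
dark [316.7 203.3] 62 [ 0.453  -0.1156] 0.0926 177.1
t 5.2 pos [ 0.5286 -0.0802  0.0994] F [ 0.  -0.1  0.5] head -x 11.3
```

View pics/top1.png

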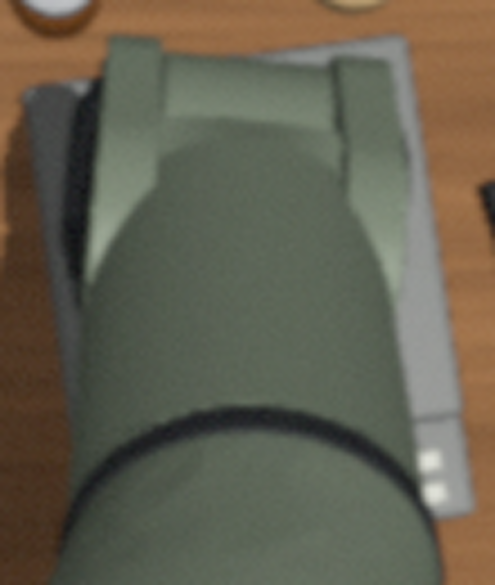

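The arm hides the whole carrier in the top view, so I'll use the scene view.

View pics/scene1.png

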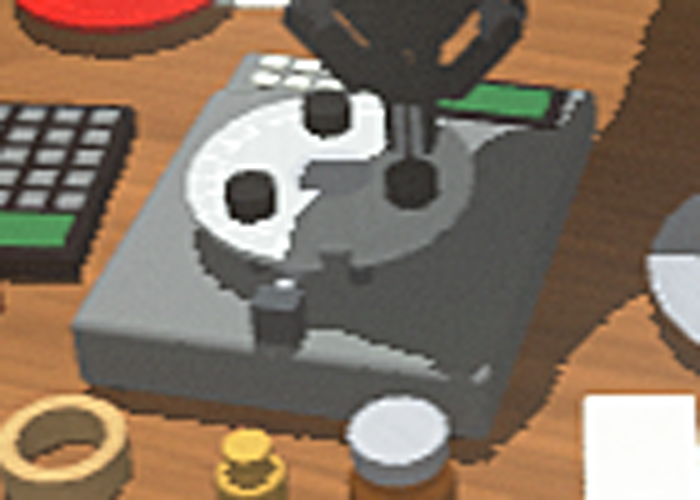

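Scene crop: studs at crop (328,92), (250,178), (411,172), notch at (343,258), pin/post at (285,285). The carrier has turned, with some way to go.

```bash
cat >> h.py <<'E'
C=np.array([.5455,-.1203])
def sang(cr,z):
    m=imaging.camera_model("scene");q=ray(m,140+(cr[0]+.5)/5-.5,160+(cr[1]+.5)/5-.5,z)[:2];e=q-C;print(cr,q.round(4),np.hypot(*e).round(4),np.degrees(np.arctan2(e[1],e[0])).round(1))
E
python3 - <<'E'
from h import *
for c in((328,92),(250,178),(411,172)):sang(c,.0955)
sang((343,258),.0815);sang((285,285),.0745);sang((283,293),.0745)
C=np.array([.5455,-.1203])
def pos(a,z=.0995,off=.025,h=11.3):
    a=np.radians(a);h=np.radians(h);return np.r_[C+.048*np.array([np.cos(a),np.sin(a)])-off*np.array([np.cos(h),np.sin(h)]),z]
tgt([pos(a) for a in(86,80,74,70,66)])
p=np.load("scene0.npz")["p"];cv2.imwrite("pics/scene0c.png",cv2.resize(p[160:260,140:280,::-1],None,fx=5,fy=5,interpolation=cv2.INTER_CUBIC))
E
```

```text
(328, 92) [ 0.4975 -0.1441] 0.0536 -153.6
(250, 178) [ 0.5832 -0.1506] 0.0483 -38.8
(411, 172) [ 0.5525 -0.0732] 0.0476 81.5
(343, 258) [ 0.6138 -0.0862] 0.0763 26.5
(285, 285) [ 0.6348 -0.1091] 0.09 7.1
(283, 293) [ 0.6409 -0.1074] 0.0963 7.7
t 5.2 pos [ 0.5286 -0.0802  0.0994] F [ 0.  -0.1  0.5] head -x 11.3
to [ 0.5243 -0.0773  0.0995] tool cm [ 0.36  0.37 -0.01]
to [ 0.5293 -0.0779  0.0995] tool cm [-0.11  0.21 -0.01]
to [ 0.5342 -0.0791  0.0995] tool cm [-0.57  0.   -0.01]
to [ 0.5374 -0.0801  0.0995] tool cm [-0.86 -0.16 -0.01]
to [ 0.5405 -0.0813  0.0995] tool cm [-1.14 -0.34 -0.01]
```

>>> play_rows(moves=[[[-0.2,0,0,0],[-0.2,-0.05,0,0],[-0.2,-0.05,0,0],[-0.2,-0.1,0,0],[-0.1,0,0,0],[0,0,0,0],[0,0,0,0],[0,0,0,0]]])

```text
t: 6.2
ee_pos: [0.5376, -0.0803, 0.0993]
ee_rot: [-0.309, 3.126, -0.0]
force: [-0.5, 0.7, 0.8]
width: 0.0
grasp_force: 0.3
```

```bash
python3 - <<'E'
from h import *
tgt([]);look(2)
E
```

```text
t 6.2 pos [ 0.5376 -0.0803  0.0993] F [-0.5  0.7  0.8] head -x 11.3
dark [316.1 200.8] 226 [ 0.4591 -0.1142] 0.0866 176.0
```

View pics/scene2.png

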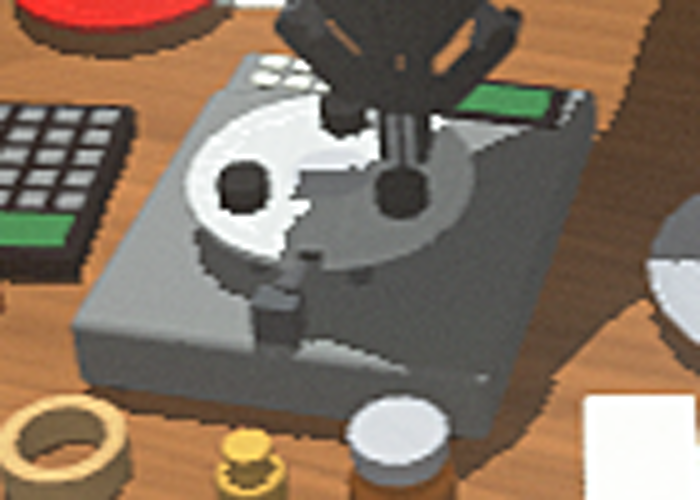

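Scene crop: notch now at about (312,258), pin post at (282,295), studs at (402,180) and (243,180). It's close; I'll compute what's left.

```bash
python3 - <<'E'
from h import *
sang((312,257),.0815);sang((243,173),.0955);sang((402,181),.0955)
m=imaging.camera_model("scene")
for a in(5.5,6.5,10,12,15):
    r=np.radians(a);u,v=proj(m,np.r_[C+.07*np.array([np.cos(r),np.sin(r)]),.0815]);print(a,((u-140+.5)*5-.5),((v-160+.5)*5-.5))
E
```

```text
(312, 257) [ 0.6179 -0.1014] 0.0748 14.7
(243, 173) [ 0.5803 -0.1559] 0.0498 -45.7
(402, 181) [ 0.5613 -0.0747] 0.0482 70.9
5.5 291.9715719119296 249.22788000684687
6.5 294.2768879320759 249.5374099844153
10 302.44857182148337 250.41989815630157
12 307.1803995406892 250.78273475422858
15 314.3455458274743 251.13256691154658
```

>>> play_rows(moves=[[[-0.2,-0.05,0,0],[-0.2,-0.1,0,0],[0,0,0,0],[0,0,0,0],[0.4,0,0,0],[0.8,0,0,0],[0,0,-2,0],[0,0,-3,0]]])

```text
t: 7.3
ee_pos: [0.5289, -0.0835, 0.1494]
ee_rot: [0.309, -3.125, -0.0]
force: [0.3, -0.4, 0.0]
width: 0.0003
grasp_force: 0.0
```

>>> play_rows(moves=[[[0,2,-2,0],[0,4,0,0],[0,4,0,0],[0,4,0,0],[0,4,0,0],[0,2,0,0],[0,0,0,0],[0,0,0,0]]])

```text
t: 8.3
ee_pos: [0.4908, 0.1119, 0.1693]
ee_rot: [-0.308, 3.126, -0.001]
force: [-0.4, 0.4, 0.1]
width: -0.0002
grasp_force: 0.0
```

```bash
python3 - <<'E'
from h import *
look(3);tgt([])
E
```

```text
dark [331.8 151.9] 67 [ 0.5769 -0.1563] 0.0477 -48.9
dark [298.6 158. ] 59 [ 0.5643 -0.0753] 0.0487 67.4
dark [320.7 183.7] 62 [ 0.5001 -0.1269] 0.0459 -171.7
t 8.4 pos [0.4909 0.1117 0.1693] F [ 0.1 -0.6  0.2] head -x 11.2
```

View pics/top3.png

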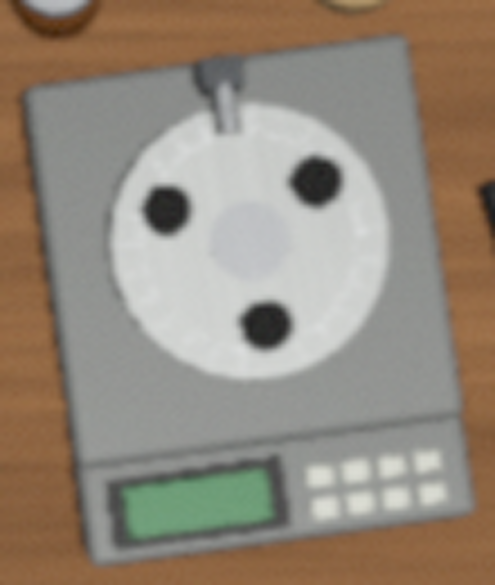

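The carrier's notch is now at about 8.9° by the three studs (triangle fits to 0.2°), and the pin shows bright in the notch slit at crop (228,118). Next I measure the pin direction and the slit.

```bash
python3 - <<'E'
from h import *
m=imaging.camera_model("top");P=[]
for k in range(4):p,_=imaging.read_camera("top");P.append(p.astype(np.float32).mean(2))
g=np.mean(P,0).astype(np.float32);C2=np.array([.5471,-.1195]);np.save("g3.npy",g)
w=np.arange(-16,17,2)
print("w",w)
for z,rs in((.0745,(.078,.081,.084,.088,.092,.096,.100,.104)),(.0815,(.062,.064,.066,.068,.070,.072))):
  for r in rs:
    b=np.radians(6.3);e=np.array([np.cos(b),np.sin(b)]);t=np.array([-e[1],e[0]])
    print(z,r,[int(cv2.getRectSubPix(g,(1,1),proj(m,np.r_[C2+r*e+t*x/1e3,z]))[0,0]) for x in w])
# housing side edges: gradient in strips
for side in(-1,1):
  pts=[]
  for s in np.arange(-.09,.095,.01):
    b=np.radians(6.3);e=np.array([np.cos(b),np.sin(b)]);t=np.array([-e[1],e[0]])
    xs=np.arange(.098,.124,.0005);v=[float(cv2.getRectSubPix(g,(1,1),proj(m,np.r_[C2+s*e+side*x*t,.05]))[0,0]) for x in xs]
    gr=np.abs(np.gradient(cv2.GaussianBlur(np.float32(v).reshape(1,-1),(0,0),2)[0]));pts.append((s,side*xs[gr.argmax()]))
  pts=np.array(pts);c=np.polyfit(pts[:,0],pts[:,1],1);print(side,"angle",6.3+np.degrees(c[0]),"off",c[1],np.std(pts[:,1]-np.polyval(c,pts[:,0])))
E
```

```text
w [-16 -14 -12 -10  -8  -6  -4  -2   0   2   4   6   8  10  12  14  16]
0.0745 0.078 [151, 153, 152, 149, 147, 144, 152, 162, 165, 154, 128, 105, 107, 124, 139, 143, 142]
0.0745 0.081 [138, 138, 137, 134, 132, 135, 150, 164, 167, 154, 127, 98, 101, 115, 128, 134, 137]
0.0745 0.084 [137, 136, 130, 118, 110, 116, 140, 162, 165, 150, 122, 90, 81, 88, 103, 120, 132]
0.0745 0.088 [136, 130, 118, 103, 96, 102, 121, 142, 144, 129, 109, 91, 81, 73, 78, 97, 119]
0.0745 0.092 [134, 126, 115, 103, 99, 99, 103, 107, 108, 104, 100, 96, 91, 82, 70, 81, 102]
0.0745 0.096 [132, 122, 111, 102, 97, 96, 97, 97, 97, 97, 97, 96, 93, 84, 73, 76, 101]
0.0745 0.1 [117, 109, 101, 96, 95, 94, 94, 94, 94, 94, 94, 94, 91, 82, 75, 77, 98]
0.0745 0.104 [102, 100, 98, 99, 99, 98, 95, 92, 91, 92, 94, 96, 97, 93, 91, 93, 98]
0.0815 0.062 [204, 206, 208, 206, 198, 179, 166, 165, 171, 168, 152, 145, 157, 184, 205, 211, 209]
0.0815 0.064 [202, 205, 206, 204, 197, 175, 161, 163, 170, 166, 141, 127, 146, 179, 201, 208, 208]
0.0815 0.066 [201, 204, 206, 204, 195, 173, 159, 164, 170, 164, 140, 125, 146, 175, 197, 205, 206]
0.0815 0.068 [202, 205, 207, 204, 193, 174, 159, 165, 169, 162, 143, 125, 146, 172, 192, 201, 203]
0.0815 0.07 [201, 204, 204, 201, 190, 173, 158, 164, 167, 160, 143, 125, 142, 168, 187, 198, 201]
0.0815 0.072 [192, 197, 198, 194, 184, 169, 156, 160, 165, 158, 141, 124, 131, 159, 178, 186, 186]
-1 angle 6.134143796146421 off -0.10715789473684216 0.0003662530194254077
1 angle 6.626686462135912 off 0.10681578947368424 0.00019897010916164479
```

Notch still about 2° (about 1.7 mm at the stud) short, by both studs and slit. I'll nudge the same stud again by retracing the path.

>>> play_rows(moves=[[[0,-2,0,0],[0,-4,0,0],[0,-4,0,0],[0,-4,0,0],[0,-4,0,0],[0,-2.1,0,0],[0,0,2,0],[0,0,2,0]]])

```text
t: 9.6
ee_pos: [0.5303, -0.0849, 0.1289]
ee_rot: [-0.308, 3.126, -0.0]
force: [-0.2, -0.1, 0.4]
width: 0.0002
grasp_force: 0.0
```

>>> play_rows(moves=[[[0,0,2,0],[0,0,1,0],[0,0,0,0],[-0.5,0,0,0],[-0.4,0,0,0],[-0.2,0,0,0],[-0.15,0,0,0],[-0.1,0,0,0]]])

```text
t: 10.6
ee_pos: [0.5431, -0.0816, 0.0993]
ee_rot: [0.309, -3.126, -0.0]
force: [-3.1, -0.4, 2.0]
width: 0.0
grasp_force: 1.4
```

>>> play_rows(moves=[[[0,0,0,0],[0,0,0,0],[0.4,0,0,0],[0.8,0,0,0],[0,0,-2,0],[0,0,-3,0],[0,2,-2,0],[0,4,0,0]]])

```text
t: 11.6
ee_pos: [0.5202, -0.0259, 0.1708]
ee_rot: [-0.305, 3.124, -0.001]
force: [-0.1, 0.7, -1.3]
width: -0.0001
grasp_force: 0.0
```

>>> play_rows(moves=[[[0,4,0,0],[0,4,0,0],[0,4,0,0],[0,2,0,0],[0,0,0,0],[0,0,0,0],[0,0,0,0],[0,0,0,0]]])

```text
t: 12.6
ee_pos: [0.4926, 0.1115, 0.1693]
ee_rot: [-0.307, 3.127, -0.0]
force: [0.8, -0.2, 0.5]
width: 0.0001
grasp_force: 0.0
```

```bash
cat > m.py <<'E'
from h import *
look(4);tgt([])
m=imaging.camera_model("top");P=[]
for k in range(4):p,_=imaging.read_camera("top");P.append(p.astype(np.float32).mean(2))
g=np.mean(P,0).astype(np.float32);C2=np.array([.5471,-.1195]);w=np.arange(-12,15,1)
b=np.radians(6.4);e=np.array([np.cos(b),np.sin(b)]);t=np.array([-e[1],e[0]])
print(list(w))
for r in(.064,.067,.070):print(r,[int(cv2.getRectSubPix(g,(1,1),proj(m,np.r_[C2+r*e+t*x/1e3,.0815]))[0,0]) for x in w])
roi=np.zeros(g.shape,np.uint8);roi[138:205,282:352]=1
n,l,st,ce=cv2.connectedComponentsWithStats(((g<70)&(roi>0)).astype(np.uint8))
S=np.array([ray(m,*ce[i],.0955)[:2] for i in range(1,n) if st[i,4]>40]);M=S.mean(0);d=S-M
print(M,np.hypot(*d.T),(np.degrees(np.arctan2(d[:,1],d[:,0]))+60)%120-0)
E
python3 m.py
```

```text
dark [332.  152.1] 65 [ 0.5763 -0.1568] 0.0477 -49.9
dark [298.5 157.8] 59 [ 0.5648 -0.0752] 0.049 66.9
dark [320.2 183.8] 64 [ 0.5001 -0.1255] 0.0457 -173.5
t 12.7 pos [0.4925 0.1118 0.1693] F [-0.6  0.9  0.5] head -x 11.3
[np.int64(-12), np.int64(-11), np.int64(-10), np.int64(-9), np.int64(-8), np.int64(-7), np.int64(-6), np.int64(-5), np.int64(-4), np.int64(-3), np.int64(-2), np.int64(-1), np.int64(0), np.int64(1), np.int64(2), np.int64(3), np.int64(4), np.int64(5), np.int64(6), np.int64(7), np.int64(8), np.int64(9), np.int64(10), np.int64(11), np.int64(12), np.int64(13), np.int64(14)]
0.064 [208, 207, 202, 195, 187, 173, 160, 155, 153, 153, 161, 169, 171, 170, 166, 155, 143, 139, 136, 139, 155, 170, 181, 191, 199, 203, 208]
0.067 [206, 206, 201, 197, 187, 175, 163, 156, 150, 154, 162, 169, 169, 169, 161, 151, 141, 136, 130, 140, 156, 171, 183, 194, 200, 205, 209]
0.07 [205, 202, 198, 193, 183, 172, 163, 154, 147, 154, 160, 164, 166, 166, 159, 151, 144, 136, 133, 145, 157, 170, 181, 192, 197, 201, 204]
[ 0.54700912 -0.11924897] [0.04772544 0.04722822 0.04753306] [8.1998234  8.12416343 7.64313358]
```

Slit is now nearly centred on the pin (0.7–1.9 mm off against 2.5 mm clearance). I'll go above the middle and press slowly.

```bash
python3 - <<'E'
from h import *
tgt([[.547,-.1195,.1],[.547,-.1195,.085]])
E
```

```text
t 12.9 pos [0.4925 0.1121 0.1693] F [ 0.2  0.5 -0.4] head -x 11.3
to [ 0.547  -0.1195  0.1   ] tool cm [ -0.81 -23.78   6.93]
to [ 0.547  -0.1195  0.085 ] tool cm [ -0.81 -23.78   8.43]
```

>>> play_rows(moves=[[[-0.1,-2,0,0],[-0.1,-4,0,0],[-0.1,-4,0,0],[-0.1,-4,0,0],[-0.1,-4,0,0],[-0.1,-4,0,0],[-0.2,-1.8,0,0],[0,0,0,0]]])

```text
t: 13.9
ee_pos: [0.547, -0.1203, 0.1691]
ee_rot: [0.307, -3.126, 0.0]
force: [-1.5, -0.1, -0.0]
width: 0.0002
grasp_force: 0.0
```

>>> play_rows(moves=[[[0,0,2,0],[0,0,2,0],[0,0,2,0],[0,0,0.9,0],[0,0,0,0],[0,0,0.2,0],[0,0,0.2,0],[0,0,0,0]]])

```text
t: 14.9
ee_pos: [0.547, -0.1197, 0.0965]
ee_rot: [-0.309, 3.126, -0.0]
force: [0.3, 0.6, 0.4]
width: -0.0
grasp_force: 0.0
```

>>> play_rows(moves=[[[0,0,0.1,0],[0,0,0.1,0],[0,0,0.1,0],[0,0,0.1,0],[0,0,0.1,0],[0,0,0,0],[0,0,0,0],[0,0,0,0]]])

```text
t: 15.9
ee_pos: [0.547, -0.1197, 0.0914]
ee_rot: [-0.309, 3.126, -0.0]
force: [-0.7, -0.4, 4.6]
width: -0.0002
grasp_force: 2.3
```

>>> play_rows(moves=[[[0,0,0.05,0],[0,0,0.05,0],[0,0,0.05,0],[0,0,0.05,0],[0,0,0,0],[0,0,0,0],[0,0,0,0],[0,0,0,0]]])

```text
t: 16.9
ee_pos: [0.547, -0.1197, 0.0894]
ee_rot: [-0.309, 3.126, -0.0]
force: [-1.8, 0.2, 4.8]
width: -0.0001
grasp_force: 2.6
```

>>> play_rows(moves=[[[0,0,0.05,0],[0,0,0.05,0],[0,0,0.05,0],[0,0,0.05,0],[0,0,0,0],[0,0,0,0],[0,0,0,0],[0,0,0,0]]])

```text
t: 17.9
ee_pos: [0.547, -0.1197, 0.0874]
ee_rot: [-0.309, 3.126, -0.0]
force: [-1.4, 0.4, 6.1]
width: 0.0002
grasp_force: 3.1
```

```bash
python3 - <<'E'
from h import *
look(5);tgt([])
E
```

```text
dark [309.9 176. ] 719 [ 0.5197 -0.1013] 0.032 143.6
t 18.0 pos [ 0.547  -0.1197  0.0874] F [-1.9  0.9  6.3] head -x 11.3
```

View pics/scene5.png

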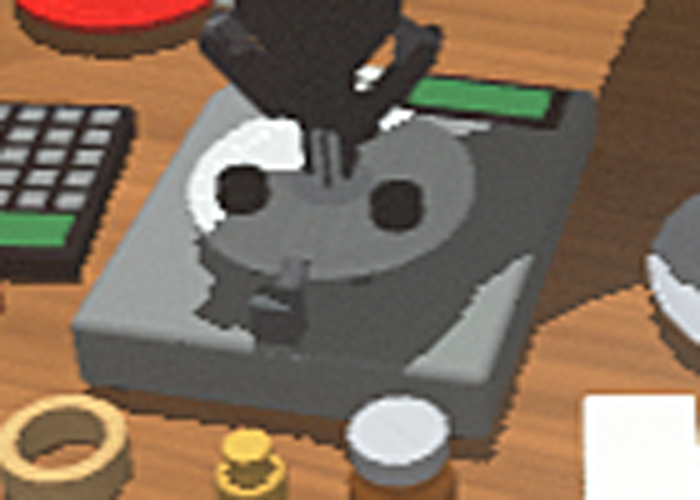

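The pin sits inside the notch (crop 295,265) and the disc stays level as it sinks, so I'll keep pressing.

>>> play_rows(moves=[[[0,0,0.05,0],[0,0,0.05,0],[0,0,0.05,0],[0,0,0.05,0],[0,0,0,0],[0,0,0,0],[0,0,0,0],[0,0,0,0]]])

```text
t: 19.0
ee_pos: [0.5469, -0.1197, 0.0854]
ee_rot: [0.309, -3.126, 0.0]
force: [-2.5, 0.4, 7.5]
width: 0.0001
grasp_force: 3.7
```

>>> play_rows(moves=[[[0,0,0.05,0],[0,0,0.05,0],[0,0,0,0],[0,0,0,0],[0,0,0,0],[0,0,0,0],[0,0,0,0],[0,0,0,0]]])

```text
t: 20.0
ee_pos: [0.5469, -0.1197, 0.0848]
ee_rot: [-0.309, 3.126, 0.0]
force: [-4.6, 1.3, 15.1]
width: -0.0002
grasp_force: 7.7
```

The force jumped to 15 N at tip height 73.8 mm, which is the bottom stop. I'll lift off and check.

>>> play_rows(moves=[[[0,0,-0.2,0],[0,0,-0.6,0],[0,0,-2,0],[0,0,-3,0],[0,0,-3,0],[0,2,0,0],[0,4,0,0],[0,4,0,0]]])

```text
t: 21.0
ee_pos: [0.5265, -0.0199, 0.1718]
ee_rot: [0.309, -3.126, -0.0]
force: [-0.2, -0.2, 1.0]
width: 0.0001
grasp_force: 0.0
```

>>> play_rows(moves=[[[0,4,0,0],[0,4,0,0],[0,4,0,0],[0,2,0,0],[0,0,0,0],[0,0,0,0],[0,0,0,0],[0,0,0,0]]])

```text
t: 22.0
ee_pos: [0.5, 0.1151, 0.1723]
ee_rot: [0.308, -3.126, 0.0]
force: [-0.1, -0.2, 0.2]
width: 0.0
grasp_force: 0.0
```

```bash
python3 - <<'E'
from h import *
look(6);tgt([])
p,d=imaging.read_camera("top");m=imaging.camera_model("top");X=cloud(m,d);X0=cloud(m,np.load("top0.npz")["d"])
for a in range(0,360,45):
    for r in(.03,.065):
        q=np.r_[C+r*np.array([np.cos(np.radians(a)),np.sin(np.radians(a))]),.076];u,v=map(round,proj(m,q));print(a,r,X[v,u,2].round(4),X0[v,u,2].round(4),end=" | ")
a=cv2.imread("pics/top6.png");b=cv2.resize(cv2.imread("pics/scene6.png"),None,fx=.5,fy=.5);c=np.zeros((585,800,3),np.uint8);c[:,:495]=a;s=cv2.resize(b,(305,218));c[:218,495:]=s;cv2.imwrite("pics/fin.png",c)
E
```

```text
dark [331.7 152.7] 62 [ 0.5749 -0.1559] 0.0461 -50.4
dark [298.3 158.3] 59 [ 0.5636 -0.0748] 0.049 68.3
dark [320.  184.1] 61 [ 0.4993 -0.125 ] 0.0465 -174.2
t 22.1 pos [0.5    0.1153 0.1723] F [ 0.  -0.8 -0.8] head -x 11.3
0 0.03 0.0743 0.081 | 0 0.065 0.0679 0.0792 | 45 0.03 0.0746 0.0767 | 45 0.065 0.0696 0.0446 | 90 0.03 0.0718 0.083 | 90 0.065 0.0716 0.0819 | 135 0.03 0.0714 0.0826 | 135 0.065 0.0712 0.077 | 180 0.03 0.0729 0.0811 | 180 0.065 0.0707 0.0768 | 225 0.03 0.073 0.0762 | 225 0.065 0.0769 0.082 | 270 0.03 0.0697 0.0835 | 270 0.065 0.0733 0.0813 | 315 0.03 0.0744 0.0811 | 315 0.065 0.0694 0.0808 |
```

View pics/fin.png

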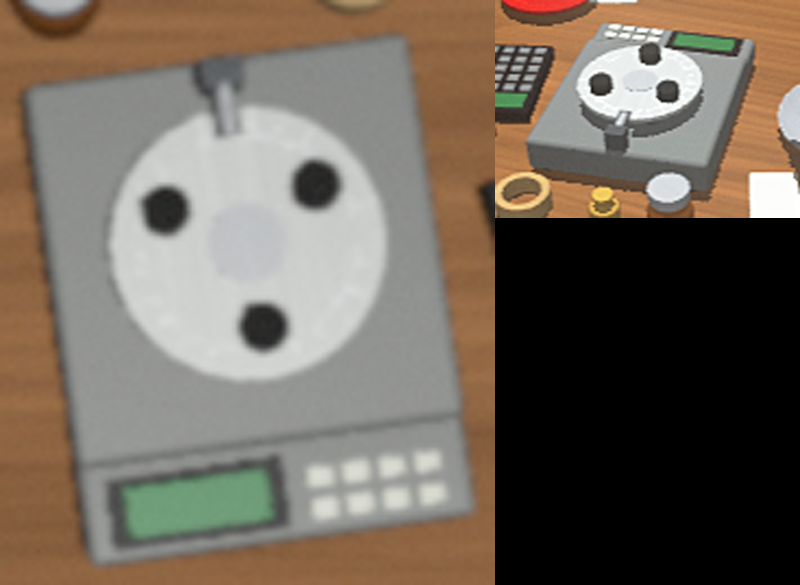

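The pin fills the notch at crop (228,115). The disc dropped about 8 mm by depth and is level, and the arm is clear.

```bash
python3 -c "
from cell import job
print(job.job_done())"
```

```text
the job is handed in; nothing more can be done
None
```

The carrier is turned into line and pressed fully home with the pin in its notch, the arm is clear, and the job is handed in at about 22 s; the hand-in returned no verdict.

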